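# Lock the bending former onto its post with a hairpin clip

## Task

Get the tube-bending jig ready: first lift the grooved former by its brass hub and set it over the jig's post, right down on the blue plate. Then draw the hairpin clip out of its holder by its legs, lay it down flat on the bench clear of the holder and let go, take it again by its red grip and slide its straight leg through the post's cross hole until the bent leg snaps round the post. Do not force the clip or ram the jig, let go of everything at the end, and leave the other things on the bench alone.

Things in the scene. Friction and masses are not known exactly. Their poses are not given: they have to be found in the camera images.
- jig: the jig, fixed: blue base plate, 140 by 120 mm, its top 12 mm above the bench. Origin on the bench under the post's axis; x points roughly away from the robot (within 0.5 rad), z up. The plate reaches 50 mm from the post in -x (towards the robot), 90 mm in +x, 60 mm to either side; a dark guide shoe stands on it 59 to 85 mm from the post on the +x side, its top 34 mm above the bench.
- post_hole (a point): centre of the cross hole in the jig's upright steel post (20 mm in diameter, its tapered top ends 18 mm above this point), 54.5 mm above the bench. The hole, about 8 mm wide and 6.5 mm high, runs right through along this point's x axis (jig's axes). The clip is to come in from the -x side, the robot's.
- post_foot (a point): the foot of the post on its axis, on the top of the blue base plate, 42.5 mm below the cross hole; jig's axes
- former: the former: aluminium roll 56 mm in diameter, 20 mm high, grooved round, with a brass hub on top, 34 mm in diameter, 18 mm high; 38 mm high in all, 0.2 to 0.35 kg, bore 24 mm right through. Stands on the bench, bore vertical; origin at the centre of its underside. Seated on the plate, its top is 4.5 mm below the cross hole's centre.
- former_mid (a point): the middle of the former on its axis, 19 mm above its underside (1 mm below the foot of the hub); hold the hub, 20 to 38 mm above the underside
- holder_mouth (a point): the clip's holder, fixed: grey block 52 mm wide with a yellow roof, its pocket open along this point's x axis (away from the robot, within 0.25 rad). The point is the middle of the front edge of the pocket's floor, 25 mm above the bench; the block reaches 50 mm back from it, the roof's top is 29 mm above it. The pocket hides the clip's red grip; the legs stick out in front, free above the bench.
- clip: the clip, 55 g, lying flat: red grip and two legs of 4.5 mm steel wire, the wire's underside flush with the grip's. Origin under the grip's centre, x along the legs, z up. The straight leg runs at y = -6 mm, its tip 84 mm ahead of the origin. The bent leg is sprung (pivot at y = +6 mm in the grip), has an arch for the post 48 mm ahead, then flares out to y = +10 mm at 72 mm ahead.
- clip_grip (a point): centre of the clip's red grip, a block 26 mm long (clip's x), 24 mm wide (y), 18 mm high (z), 9 mm above the clip's underside; clip's axes
- clip_legs (a point): the middle between the clip's two legs at the arch, 48 mm ahead (clip's x) of the grip's centre and on its centre line, at the wire's middle (2.25 mm above the clip's underside). Here the legs measure 17 mm across (y) outside and can be pinched together from above; they do not give. Clip's axes.
- clip_arch (a point): the point of the straight leg's centre line that the arch is centred on, 48 mm ahead and 6 mm to the clip's -y side of the grip's centre, 2.25 mm above the clip's underside. With the clip home it coincides with post_hole and the clip's x lies along the jig's x. Clip's axes.
- clip_spring (a joint): opening angle of the clip's bent leg in rad: 0 closed (a stop, preloaded with 0.1 N m), grows as the leg is spread, to 0.35 at most; 1.4 N m/rad. It spreads to about 0.12 as it passes the post and falls back to nearly 0 when the arch hugs the post; pushing it home takes about 10 N along the leg.
- elbow_mid (a point): bystander: middle of a brass and steel pipe elbow lying on the bench, about 50 by 35 by 24 mm
- tape_mid (a point): bystander: centre of a yellow tape measure, 62 by 34 by 60 mm high
- collar_mid (a point): bystander: centre of a dark steel ring, 36 mm in diameter, 14 mm high
- wrench: bystander: a steel wrench lying on the bench behind the jig
- driver: bystander: a screwdriver lying on the bench behind the jig
- oil_mid (a point): bystander: centre of a blue oil bottle, 48 mm in diameter, 130 mm high, behind the jig
Things that resemble listed ones, but are neither listed nor needed, are in the scene too. Leave any green look-alike of the jig alone.

How it is judged:
By the outcome, as a careful person would: the job done as asked, in the order asked, and still so for the second after the job is handed in, with the robot touching nothing.
It also fails if it takes over 58 s, if anything falls off the work surface, if the arm or the gripper's body presses on something with over 40 N, if the wrist force passes 120 N, or if a joint passes its speed limit or range.

## Robot

A 6-joint arm with a two-finger parallel gripper is mounted at the origin on the work surface. World frame = base frame: x ahead of the robot, y to its left, z up, the work surface at z = 0. Lengths are in m, angles in degrees, forces in N, time in s.
With the tool pointing down it reaches from about 0.3 to 0.75 m from the base axis. Payload 8.5 kg.
Tool frame: the origin (TCP) lies midway between the tips of the shut fingers; the grasp point (between the pads) lies 19 mm behind it; z points along the fingers, y is the direction in which the jaws open and shut (so a half turn about z gives the same grasp; the last joint's range is limited). The gripper opens to 85 mm and grips with 20 to 120 N. Pads are 22 mm wide; open, the fingers measure 114 mm over their backs; the gripper's body (76 mm by 85 mm) begins 54 mm behind the grasp point. The pads swing forward as they close: fully open they stand 13 mm farther back than shut.
Start: joints at [58.768, 21.807, 74.336, -0, 83.858, -12.336], TCP at [0.178, 0.52, 0.2] pointing down, gripper open.
Joint ranges: [-178.18, 178.18], [-50.72, 133.34], [12.68, 142.11], [-81.47, 261.47], [9.98, 163.14], [-165.26, 165.26]. Speed limits (degrees/s): [136.94, 136.94, 180, 180, 180, 180].

## Interface

Orientations are given as a 3x3 rotation matrix whose columns are the frame's x, y, z axes.
In Python, from rig import env, viewer, ticket gives the robot as it stands. The module is installed in compiled form; this text tells all that it offers.
- The arm moves only by the shell command python3 -m pendant 'ROWS' [FORCE]. ROWS is JSON, a list of rows, each a list of 3 entries, a list of its own where there are three numbers: the shift along the world's x, y, z in mm, then the turn about the world's z in rad, then the opening, from -1 (shut) to 1 (fully open). A call has 1 to 12 rows; each row shifts and turns the pose as measured when the row begins; what a row does not reach is not made up. A row lasts 1/8 s, in which the tool goes at most 62.5 mm and 10.7 degrees, less where a joint would pass 70% of its speed; a pose out of reach is approached as far as the arm can. A call with a gripper value outside its range is refused whole. The fingers move at their own pace and stop on an object; FORCE is the grip in N (left out, the last holds). Time passes only in rows, so rows that do not move let the fingers close. It gives the time, the measured TCP pose, the force and the opening at its end, in the units of the state.
- env.observe(): the state, without advancing time (a new reading comes with each control period).
- viewer.get_image(name): name is "scene" or "side" or "wrist"; returns (picture, depth): 480x640x3 uint8, red, green, blue; 480x640 float32, m along the optical axis (not along the pixel's ray), 0 where there is no reading.
- viewer.camera_params(name): a dict with "fx", "fy", "cx", "cy" (pixels), "D" ([k1, k2, p1, p2, k3] as OpenCV has them; the pictures are not rectified), "rvec" (rotation vector, rad) and "tvec" (3), from world to camera coordinates, as OpenCV has them; the wrist camera has in their place "T_tool_cam" (4x4, takes a point from camera to tool coordinates, whose origin is the TCP and whose axes are the flange's). Camera axes: x right, y down, z forward; pixel columns grow to the right and rows downward; lengths in m; the calibration is good to about 2 mm. A picture is of the moment at which its call begins: read the wrist's pose just before it. camera_params takes no time and is no camera call.
- ticket.close_job(): hands the job in, once; it reports no verdict.
The state is a dict: "time_s": time; "q": joint angles; "qvel": joint speeds; "joint_efforts": joint torques, N m; "position": TCP position; "tool_rot": TCP orientation; "ft_force": force on the tool from outside, world axes, zero at the start; "wrist_torque": the same for the moment, N m; "grip_width": finger opening in m.
Only numpy, scipy, OpenCV 4.12 (cv2) and the standard library are available. Lean on these libraries where they do the work, as an engineer would, in place of code of your own. Each camera call takes 0.05 s, during which the arm holds its last target. There are 200 camera calls.

## Working session

There is one attempt and no reset: what is moved stays moved. The work goes in short steps, Python scripts to look and compute and a shell command to move; the robot and the scene stay as the last step left them, time stands still between calls to the robot, and variables do not carry over. Pictures are saved under pics/ and viewed, about 8 in all and at most 12, crops included, and the job is handed in when it is done.

```bash
mkdir -p pics; cat > h.py <<'E'
import numpy as np, cv2, json
from rig import env, viewer, ticket
def cam(name):
    p=viewer.camera_params(name); K=np.array([[p['fx'],0,p['cx']],[0,p['fy'],p['cy']],[0,0,1.]]); D=np.array(p['D'],float)
    if 'rvec' in p:
        R=cv2.Rodrigues(np.array(p['rvec'],float))[0].T; t=-R@np.array(p['tvec'],float).ravel()
    else:
        s=env.observe(); T=np.array(p['T_tool_cam']); Rt=np.array(s['tool_rot']); R=Rt@T[:3,:3]; t=Rt@T[:3,3]+np.array(s['position'])
    return K,D,R,t
def grab(name,tag):
    c=cam(name); im,d=viewer.get_image(name); cv2.imwrite(f'pics/{tag}.png',im[:,:,::-1]); np.savez(f'{tag}.npz',im=im,d=d,K=c[0],D=c[1],R=c[2],t=c[3]); return load(tag)
def load(tag):
    z=np.load(f'{tag}.npz'); return z['im'],z['d'],(z['K'],z['D'],z['R'],z['t'])
def ray(c,uv):
    K,D,R,t=c; n=cv2.undistortPoints(np.array(uv,float).reshape(-1,1,2),K,D).reshape(-1,2)
    return np.c_[n,np.ones(len(n))]@R.T
def onz(c,uv,z):
    r=ray(c,uv); return c[3]+r*((z-c[3][2])/r[:,2])[:,None]
def cloud(d,c):
    v,u=np.mgrid[:480,:640]; r=ray(c,np.c_[u.ravel(),v.ravel()]); return (c[3]+r*d.ravel()[:,None]).reshape(480,640,3)
def proj(c,P):
    K,D,R,t=c; return cv2.projectPoints(np.array(P,float).reshape(-1,3),cv2.Rodrigues(R.T)[0],-R.T@t,K,D)[0].reshape(-1,2)
E
python3 - <<'E'
from h import *
s=env.observe(); print({k:np.round(v,3).tolist() for k,v in s.items()})
for n in ['scene','side','wrist']: 
    im,d,c=grab(n,n+'0'); print(n,c[3],c[2][:,2])
E
```

```text
{'time_s': 0.0, 'q': [58.767, 21.841, 74.385, -0.003, 83.859, -12.335], 'qvel': [-0.047, -0.092, -0.097, 0.066, -0.031, 0.069], 'joint_efforts': [-0.001, -44.846, -23.128, -0.0, 0.005, 0.0], 'position': [0.178, 0.52, 0.199], 'tool_rot': [[-0.946, 0.324, -0.001], [0.324, 0.946, -0.001], [0.0, -0.001, -1.0]], 'ft_force': [1.033, 0.059, 0.379], 'wrist_torque': [0.028, 0.001, -0.021], 'grip_width': 0.085}
scene [1.33387726 0.2784545  0.80448747] [-0.7391806  -0.2293111  -0.63326808]
side [0.49974134 0.77839934 0.80249108] [ 0.01216875 -0.73363064 -0.67943947]
wrist [0.106492   0.54436539 0.37455944] [ 0.28146575 -0.09716179 -0.95463952]
```

View pics/scene0.png

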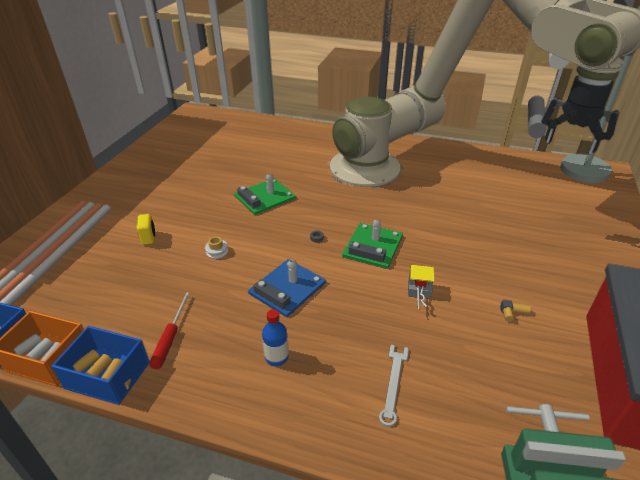

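View pics/side0.png

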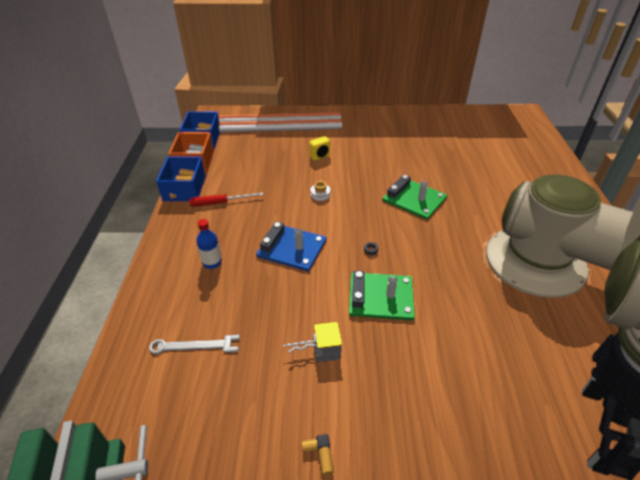

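The scene view shows the former at (216,246), the blue jig at (288,285) with its post at (292,270), and the holder's yellow roof at (422,273). In the side view they are at (320,190), (292,246) and (327,336).

```bash
python3 - <<'E'
from h import *
def big(m,roi):
    x0,y0,x1,y1=roi; mm=np.zeros_like(m,np.uint8); mm[y0:y1,x0:x1]=m[y0:y1,x0:x1]
    n,l,st,ce=cv2.connectedComponentsWithStats(mm); i=1+np.argmax(st[1:,4]); return l==i
rois={'scene0':dict(plate=(240,250,335,320),roof=(400,260,445,295),former=(198,230,235,262)),
'side0':dict(plate=(250,215,335,275),roof=(305,315,350,365),former=(305,175,335,205))}
for tag in rois:
    im,d,c=load(tag); h=cv2.cvtColor(im,cv2.COLOR_RGB2HSV); H,S,V=[h[...,i].astype(int) for i in range(3)]
    P=cloud(d,c); r=rois[tag]
    m=big((H>100)&(H<125)&(S>120),r['plate']); q=np.argwhere(m)[:,::-1].astype(np.float32)
    hull=cv2.convexHull(q); poly=onz(c,hull.reshape(-1,2),.012)
    rc=cv2.minAreaRect((poly[:,:2]*1000).astype(np.float32)); print(tag,'plate rect',rc, 'depth z',np.median(P[m][:,2]))
    m=big((H>24)&(H<36)&(S>150)&(V>100),r['roof']); q=np.argwhere(m&(abs(P[...,2]-.054)<.008))[:,::-1].astype(np.float32)
    rc=cv2.minAreaRect((onz(c,q,.054)[:,:2]*1000).astype(np.float32)); print('roof',rc,np.median(P[m][:,2]))
    x0,y0,x1,y1=r['former']; Q=P[y0:y1,x0:x1].reshape(-1,3); hub=Q[(Q[:,2]>.03)&(Q[:,2]<.046)]; roll=Q[(Q[:,2]>.014)&(Q[:,2]<.026)]
    print('former hub',len(hub),np.median(hub,0),(hub.min(0)+hub.max(0))/2,np.ptp(hub,0),'roll',(roll.min(0)+roll.max(0))/2,np.ptp(roll,0))
    x0,y0,x1,y1=r['plate']; Q=P[y0-25:y1,x0:x1].reshape(-1,3); Q=Q[(Q[:,2]>.05)&(Q[:,2]<.08)]; print('post',len(Q),Q.mean(0),Q[:,2].max(),np.ptp(Q,0))
E
```

```text
scene0 plate rect ((592.5155029296875, -41.406028747558594), (121.89128875732422, 142.91348266601562), 69.16826629638672) depth z 0.0115871416990605
roof ((502.4020080566406, 249.48770141601562), (48.983211517333984, 50.604984283447266), 7.566195964813232) 0.05362761495254886
former hub 93 [ 0.51981308 -0.2580997   0.03578604] [ 0.52043964 -0.257691    0.03503582] [0.03375687 0.0322432  0.00927876] roll [ 0.52067558 -0.25789697  0.0200578 ] [0.055773   0.05724084 0.01182413]
post 76 [ 0.5748572  -0.03376989  0.06228354] 0.07412089581145853 [0.01507374 0.01837594 0.02349281]
side0 plate rect ((581.9946899414062, -32.488555908203125), (120.80640411376953, 138.09500122070312), 69.09630584716797) depth z 0.008368810551720007
roof ((494.9012451171875, 255.52601623535156), (45.51375198364258, 52.87357711791992), 8.24437427520752) 0.051081803202347564
former hub 54 [ 0.51343557 -0.25400202  0.03306623] [ 0.51218533 -0.25482704  0.03417268] [0.03059567 0.03611199 0.00767827] roll [ 0.51238904 -0.25096264  0.0197776 ] [0.05353766 0.04641136 0.01143626]
post 59 [ 0.56384402 -0.02680872  0.06045641] 0.07029244819993852 [0.01938041 0.01353516 0.02027673]
```

```bash
python3 -m pendant '[[[43,-39,0],0,1],[[43,-39,0],0,1],[[43,-39,0],0,1],[[43,-39,0],0,1],[[43,-39,0],0,1],[[43,-39,0],0,1],[[43,-39,0],0,1],[[0,0,0],0,1]]'; python3 -c "
from h import *
grab('wrist','w_hold')"
python3 -m pendant '[[[14,-56,0],0,1],[[14,-56,0],0,1],[[14,-56,0],0,1],[[14,-56,0],0,1],[[14,-56,0],0,1],[[0,0,0],0,1]]'; python3 -c "
from h import *
grab('wrist','w_jig')"
python3 -m pendant '[[[-9,-56,0],0,1],[[-9,-56,0],0,1],[[-9,-56,0],0,1],[[-9,-56,0],0,1],[[0,0,0],0,1]]'; python3 -c "
from h import *
a=[grab('wrist','w_form')[0],load('w_hold')[0],load('w_jig')[0]]
cv2.imwrite('pics/m1.png',np.vstack([np.hstack([cv2.resize(x,(400,300)) for x in a[:2]]),np.hstack([cv2.resize(a[2],(400,300)),np.zeros((300,400,3),np.uint8)])])[:,:,::-1])"
```

```text
time_s: 1.15
position: [0.486, 0.237, 0.1971]
tool_rot: [[-0.947, 0.321, -0.003], [0.321, 0.947, -0.002], [0.002, -0.003, -1.0]]
ft_force: [-0.1, -0.1, -0.6]
grip_width: 0.0855
time_s: 1.95
position: [0.5518, -0.0418, 0.1971]
tool_rot: [[-0.951, 0.308, -0.005], [0.308, 0.951, 0.0], [0.005, -0.001, -1.0]]
ft_force: [0.6, 0.2, 0.1]
grip_width: 0.0854
time_s: 2.62
position: [0.5148, -0.2575, 0.1979]
tool_rot: [[-0.957, 0.291, -0.005], [0.291, 0.957, 0.004], [0.006, 0.002, -1.0]]
ft_force: [-0.7, 1.1, 0.5]
grip_width: 0.0852
```

View pics/m1.png

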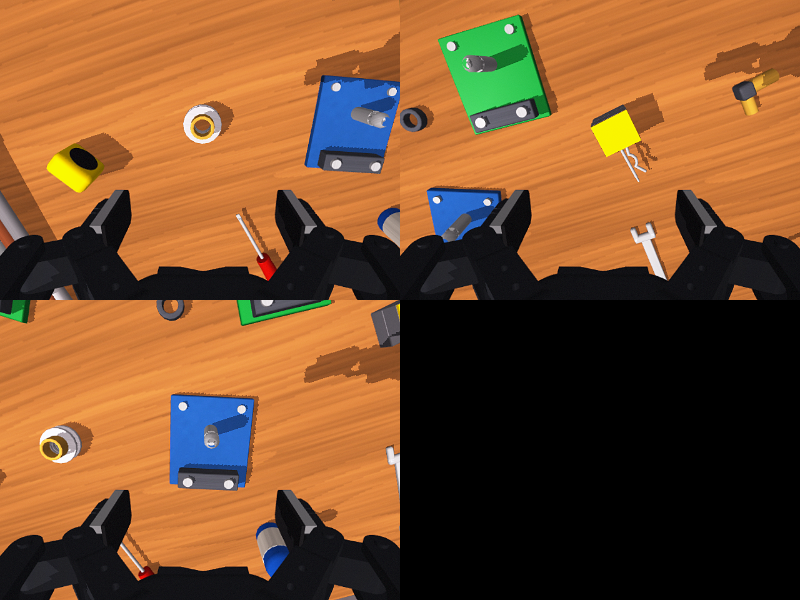

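The wrist views show the former at (203,124) of its 400 px tile and the jig with its post at (210,437) of the mosaic. The clip legs leave the holder at about (630,160), with the straight leg on the left, which is -y.

```bash
cat > m.py <<'E'
from h import *
def comp(m,k=0):
    n,l,st,ce=cv2.connectedComponentsWithStats(m.astype(np.uint8)); i=1+np.argmax(st[1:,4]); return l==i
def hsv(im):
    h=cv2.cvtColor(im,cv2.COLOR_RGB2HSV).astype(int); return h[...,0],h[...,1],h[...,2]
def former(tag,x0,y0,x1,y1):
    im,d,c=load(tag); P=cloud(d,c)[y0:y1,x0:x1].reshape(-1,3)
    for a,b in((.036,.042),(.018,.024)):
        Q=P[(P[:,2]>a)&(P[:,2]<b)]; (x,y),r=cv2.minEnclosingCircle((Q[:,:2]*1000).astype(np.float32)); print('former',a,len(Q),(round(x,1),round(y,1)),round(r,1),np.median(Q[:,2]))
def plate(tag,x0,y0,x1,y1):
    im,d,c=load(tag); H,S,V=hsv(im); m=np.zeros((480,640),bool); m[y0:y1,x0:x1]=((H>100)&(H<125)&(S>120))[y0:y1,x0:x1]; m=comp(m)
    P=cloud(d,c); hull=cv2.convexHull(np.argwhere(m)[:,::-1].astype(np.float32)).reshape(-1,2)
    print('plate',cv2.minAreaRect((onz(c,hull,.012)[:,:2]*1000).astype(np.float32)),np.median(P[m][:,2]))
    Q=P[y0:y1,x0:x1].reshape(-1,3); Q=Q[(Q[:,2]>.069)&(Q[:,2]<.078)]; print('post top',len(Q),(Q.min(0)+Q.max(0))/2,np.ptp(Q,0),Q[:,2].max())
E
python3 - <<'E'
from m import *
former('w_form',270,150,390,250)
plate('w_jig',250,130,430,320)
im,d,c=load('w_hold'); P=cloud(d,c); H,S,V=hsv(im)
m=np.zeros((480,640),bool); m[140:280,290:400]=((H>24)&(H<36)&(S>150)&(V>100))[140:280,290:400]; m=comp(m)
q=np.argwhere(m)[:,::-1].astype(np.float32); print('roof',cv2.minAreaRect((onz(c,cv2.convexHull(q).reshape(-1,2),.054)[:,:2]*1000).astype(np.float32)),np.median(P[m][:,2]))
cv2.imwrite('pics/legs.png',cv2.resize(im[160:300,300:440],(560,560),interpolation=cv2.INTER_CUBIC)[:,:,::-1])
E
```

```text
former 0.036 600 (517.1, -259.3) 16.9 0.038918681392220655
former 0.018 1702 (517.1, -259.1) 27.9 0.02113083944712002
plate ((585.9843139648438, -42.7237548828125), (119.45857238769531, 140.05821228027344), 69.16035461425781) 0.013187588779310228
post top 188 [ 0.56753071 -0.03595543  0.07195124] [0.01815905 0.01693247 0.0058765 ] 0.0748894901770793
roof ((498.55657958984375, 249.99366760253906), (45.526580810546875, 51.72643280029297), 8.75322151184082) 0.05519641533034056
```

View pics/legs.png

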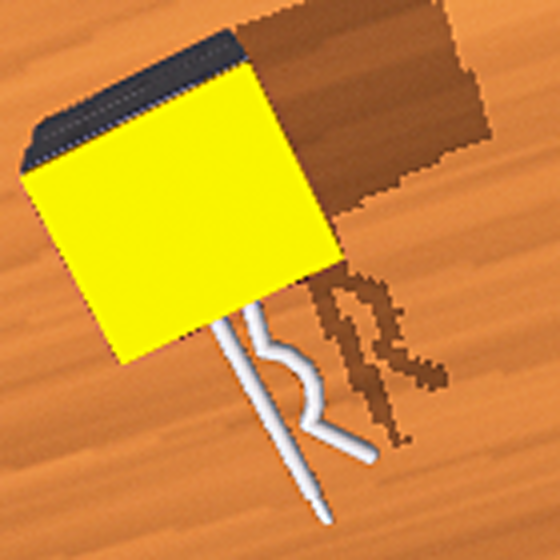

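The legs crop shows the straight leg's tip at (327,520), which is (381.8,290) in the full image, and the bent leg's arch beside it. Next I go down on the former's hub.

```bash
python3 -m pendant '[[[2,-2,-40],-0.07,1],[[0,0,-45],0,1],[[0,0,-40],0,1],[[0,0,-25],0,1],[[0,0,-10],0,1],[[0,0,0],0,1]]' 50; python3 -c "
from h import *
s=env.observe();print(np.degrees(np.arctan2(*np.array(s['tool_rot'])[[1,0],1])))"
```

```text
time_s: 3.42
position: [0.5212, -0.2419, 0.0371]
tool_rot: [[-0.94, 0.341, -0.001], [0.341, 0.94, 0.005], [0.002, 0.004, -1.0]]
ft_force: [0.1, 0.0, -0.3]
grip_width: 0.0854
70.05304009665072
```

```bash
python3 -m pendant '[[[0,0,0],0,1],[[0,0,0],0,1]]'; python3 - <<'E'
from m import *
s=env.observe();print(s['position'],s['qvel'])
im,d,c=grab('wrist','w_f2'); P=cloud(d,c); M=(P[...,2]>.034)&(P[...,2]<.046)&(np.hypot(P[...,0]-.517,P[...,1]+.259)<.04)
v,u=np.nonzero(M); print(u.min(),u.max(),v.min(),v.max())
former('w_f2',u.min()-20,max(0,v.min()-20),u.max()+20,v.max()+20)
E
```

```text
time_s: 3.68
position: [0.5223, -0.2416, 0.0393]
tool_rot: [[-0.94, 0.34, 0.002], [0.34, 0.94, 0.003], [-0.001, 0.003, -1.0]]
ft_force: [-0.2, 0.3, -0.1]
grip_width: 0.0854
[ 0.52234141 -0.24157603  0.0392608 ] [ 0.25435498 -0.51260091 -0.5128585  -0.04211702  0.15701426  0.01210011]
252 322 240 307
former 0.036 1940 (517.0, -259.2) 17.0 0.038936011983042196
former 0.018 3988 (517.1, -259.2) 27.8 0.02113544902945405
```

View pics/w_f2.png

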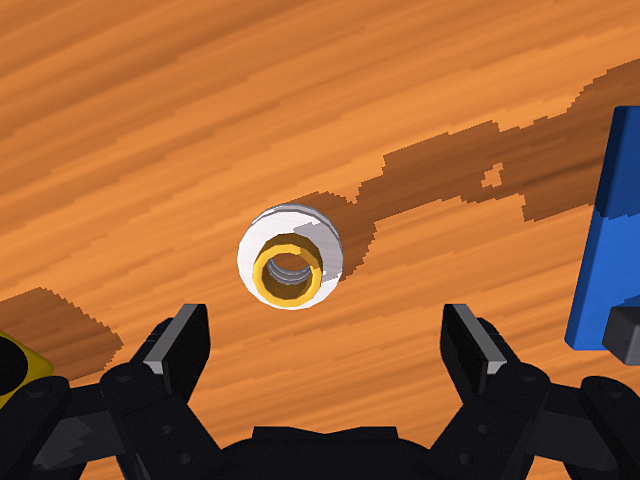

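The former is confirmed at (517.1, -259.2) with the hub at (287,275) px. The TCP ended 17 mm off in y, so I correct sideways first.

```bash
python3 -m pendant '[[[-5,-17.5,0],-0.02,1],[[0,0,0],0,1],[[0,0,0],0,1]]'
```

```text
time_s: 4.1
position: [0.517, -0.2615, 0.0401]
tool_rot: [[-0.932, 0.361, 0.004], [0.361, 0.932, 0.001], [-0.003, 0.003, -1.0]]
ft_force: [0.0, 0.8, -0.1]
grip_width: 0.0853
```

```bash
python3 -m pendant '[[[0,2,-9],0,1],[[0,0,-8],0,1],[[0,0,0],0,1]]';
```

```text
time_s: 4.47
position: [0.5167, -0.2588, 0.0213]
tool_rot: [[-0.932, 0.361, 0.003], [0.361, 0.932, 0.002], [-0.002, 0.003, -1.0]]
ft_force: [0.2, -0.6, 0.3]
grip_width: 0.0855
```

```bash
python3 -m pendant '[[[0,0,0],0,0.2],[[0,0,0],0,-0.1],[[0,0,0],0,-0.5],[[0,0,0],0,-0.5],[[0,0,0],0,-0.5],[[0,0,0],0,-0.5]]' 60
```

```text
time_s: 5.22
position: [0.5171, -0.2589, 0.0217]
tool_rot: [[-0.933, 0.361, 0.003], [0.361, 0.933, 0.002], [-0.003, 0.003, -1.0]]
ft_force: [-1.1, -0.2, -0.2]
grip_width: 0.0212
```

```bash
python3 - <<'E'
from h import *
im,d,c=grab('wrist','w_f3')
E
```

```text
(no output)
```

View pics/w_f3.png

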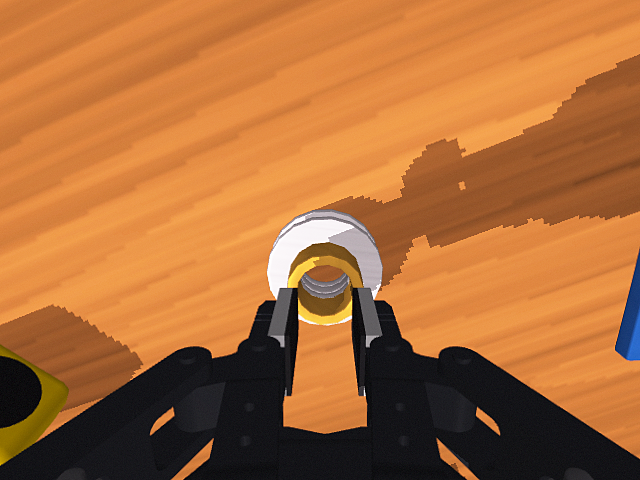

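The pads at (290,330) and (360,330) have closed above the hub rather than round it. I check the pad tips' real height from the depth image.

```bash
python3 - <<'E'
from h import *
im,d,c=load('w_f3'); P=cloud(d,c); s=env.observe(); Rt=np.array(s['tool_rot']); p=np.array(s['position'])
print('TCP px',proj(c,p),'hub px',proj(c,[.5171,-.2592,.038]), 'cam z',c[3])
for uv in [(290,292),(358,292),(290,300),(288,330),(290,385),(365,300),(360,385),(325,240),(325,320),(450,400),(200,370)]:
    print(uv,im[uv[1],uv[0]],np.round(P[uv[1],uv[0]]*1000,1),np.round((P[uv[1],uv[0]]-p)@Rt*1000,1))
im,d,c=load('w_f2'); P=cloud(d,c)
for uv in [(195,306),(450,306),(160,370),(490,370)]: print(uv,im[uv[1],uv[0]],np.round((P[uv[1],uv[0]]-c[3])@c[2]*1000,1),np.round((P[uv[1],uv[0]]-[.5223,-.2416,.0393])*1000,1))
E
```

```text
TCP px [[325.32102846 274.100471  ]] hub px [[324.77194538 289.42941042]] cam z [ 0.44590724 -0.23230772  0.19692384]
(290, 292) [102 100 102] [ 502.6 -267.5   62.1] [ 10.2 -13.2 -40.5]
(358, 292) [73 72 74] [ 511.1 -243.9   63.5] [ 10.8  11.9 -41.8]
(290, 300) [47 44 46] [ 502.9 -267.1   68.3] [ 10.1 -12.7 -46.6]
(288, 330) [14  9 14] [ 502.9 -266.    89.1] [ 10.4 -11.6 -67.5]
(290, 385) [26 27 28] [ 520.4 -272.5   91.1] [ -8.2 -11.3 -69.5]
(365, 300) [98 94 97] [ 445.9 -232.3  196.9] [  75.5   -0.4 -175.4]
(360, 385) [32 27 30] [ 527.1 -251.5   92.8] [ -6.9  10.7 -71.1]
(325, 240) [250 246 250] [ 501.  -252.8   22. ] [17.2 -0.2 -0.4]
(325, 320) [250 207  72] [ 531.1 -264.5   38.2] [-15.2  -0.2 -16.5]
(450, 400) [27 26 31] [ 445.9 -232.3  196.9] [  75.5   -0.4 -175.4]
(200, 370) [22 22 27] [ 494.2 -284.8  110.7] [ 11.8 -32.2 -89.1]
(195, 306) [91 87 91] [-44.8  25.4 137.7] [-25.  -39.1  51.2]
(450, 306) [15 14 16] [ 43.3  25.4 137.6] [ 4.9 43.8 51.7]
(160, 370) [145 141 144] [-44.8  37.4 107.8] [-22.7 -40.1  83.4]
(490, 370) [155 149 150] [ 45.4  37.8 108.7] [ 8.5 44.6 83. ]
```

```bash
python3 - <<'E'
from h import *
for n in ('side','scene'):
    im,d,c=grab(n,n+'_f'); P=cloud(d,c); dist=np.hypot(P[...,0]-.517,P[...,1]+.259)
    dark=(im.max(2)<130)&(dist<.04)&(P[...,2]>.028)&(P[...,2]<.2)
    z=np.sort(P[dark][:,2]); print(n,len(z),'lowest dark z',z[:15].round(4)); 
    u,v=proj(c,[.517,-.259,.05])[0].astype(int); cv2.imwrite(f'pics/{n}_fc.png',cv2.resize(im[v-70:v+40,u-55:u+55],(400,400),interpolation=cv2.INTER_CUBIC)[:,:,::-1])
cv2.imwrite('pics/fc.png',np.hstack([cv2.imread('pics/side_fc.png'),cv2.imread('pics/scene_fc.png')]))
E
```

```text
side 534 lowest dark z [0.028  0.0282 0.0283 0.0289 0.0293 0.0295 0.0322 0.0325 0.0327 0.0329
 0.0471 0.048  0.0504 0.0504 0.0508]
scene 956 lowest dark z [0.028  0.0285 0.0286 0.0288 0.0288 0.029  0.0292 0.0293 0.0294 0.0295
 0.0296 0.0296 0.0299 0.03   0.0301]
```

View pics/fc.png

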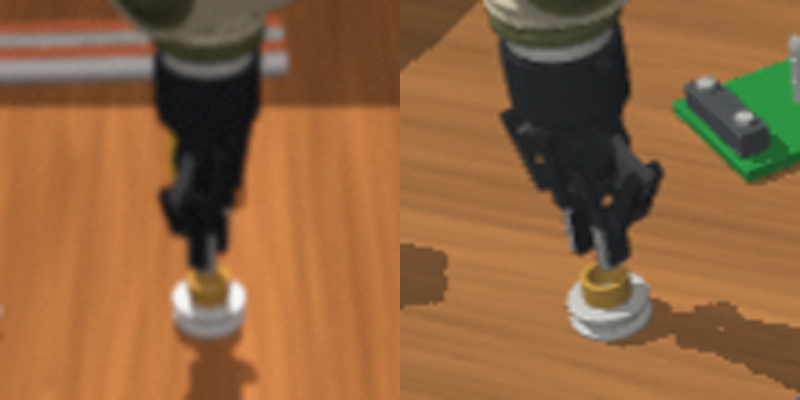

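All three cameras agree: the pad tips sit about 38 mm above the reported TCP, unlike what the text says. I go by the measured tip, so the commanded z has to be about 38 mm lower. I will open, go down in small steps and watch the force.

```bash
python3 -m pendant '[[[0,0,0],0,0.5],[[0,0,0],0,0.5],[[0,0,0],0,0.5],[[0,0,-12],0,0.5],[[0,0,-12],0,0.5],[[0,0,0],0,0.5]]' 60
```

```text
time_s: 6.12
position: [0.5167, -0.2586, -0.0046]
tool_rot: [[-0.933, 0.361, 0.002], [0.361, 0.933, 0.003], [-0.001, 0.003, -1.0]]
ft_force: [-0.1, -1.1, 0.5]
grip_width: 0.0641
```

```bash
python3 -m pendant '[[[0,0,-6],0,0.5],[[0,0,-5],0,0.5],[[0,0,0],0,0.5]]' 60; python3 - <<'E'
from h import *
im,d,c=grab('wrist','w_f4'); s=env.observe(); p=np.array(s['position']); Rt=np.array(s['tool_rot']); P=cloud(d,c)
T=(P-p)@Rt*1000
dark=(im.max(2)<130)&(T[...,2]<-25)&(T[...,2]>-80)&(abs(T[...,0])<14)&(abs(T[...,1])<55)
for sgn in(-1,1):
    q=T[dark&(np.sign(T[...,1])==sgn)]; q=q[np.argsort(-q[:,2])]; print(len(q),q[:200:25].round(1).tolist())
E
```

```text
time_s: 6.5
position: [0.5167, -0.2586, -0.0165]
tool_rot: [[-0.933, 0.361, 0.002], [0.361, 0.933, 0.003], [-0.001, 0.003, -1.0]]
ft_force: [-0.1, -0.3, 0.5]
grip_width: 0.0641
5364 [[-10.9, -6.9, -25.0], [-8.4, -9.7, -26.2], [-12.2, -4.7, -27.0], [-12.1, -1.0, -27.9], [-12.1, -3.0, -28.7], [-13.2, -1.0, -29.2], [-11.9, -1.4, -29.9], [-10.0, -7.9, -30.6]]
4947 [[-9.4, 7.9, -25.2], [-10.8, 5.8, -26.1], [-12.2, 1.1, -27.0], [-11.3, 4.0, -27.7], [-11.7, 4.0, -28.6], [-12.7, 0.3, -29.2], [-7.3, 10.5, -29.8], [-7.8, 9.3, -30.4]]
```

Reported z is −16.5 with no force, so the tips really are higher. I close now.

```bash
python3 -m pendant '[[[0,0,0],0,0],[[0,0,0],0,-0.5],[[0,0,0],0,-0.5],[[0,0,0],0,-0.5],[[0,0,0],0,-0.5]]' 60
```

```text
time_s: 7.18
position: [0.5188, -0.2599, -0.0119]
tool_rot: [[-0.933, 0.361, 0.009], [0.361, 0.933, -0.002], [-0.009, 0.001, -1.0]]
ft_force: [0.1, 1.1, 0.8]
grip_width: 0.0314
```

```bash
python3 -m pendant '[[[0,0,10],0,-0.8],[[0,0,20],0,-0.8],[[0,0,20],0,-0.8],[[0,0,0],0,-0.8],[[0,0,0],0,-0.8]]' 80; python3 - <<'E'
from h import *
im,d,c=grab('wrist','w_f5')
P=cloud(d,c); print(np.round(np.array(env.observe()['position'])*1000,1))
for uv in [(325,240),(325,320),(325,230),(300,250)]: print(uv,im[uv[1],uv[0]],P[uv[1],uv[0]].round(4))
E
```

```text
time_s: 7.8
position: [0.5178, -0.2591, 0.0389]
tool_rot: [[-0.933, 0.361, 0.006], [0.361, 0.933, 0.001], [-0.005, 0.003, -1.0]]
ft_force: [-0.6, -0.6, -3.2]
grip_width: 0.0307
[ 517.8 -259.2   39. ]
(325, 240) [196 186 191] [ 0.4911 -0.2491  0.0725]
(325, 320) [121 112 118] [ 0.5268 -0.2629  0.0646]
(325, 230) [196 186 191] [ 0.4917 -0.2493  0.058 ]
(300, 250) [252 248 250] [ 0.4917 -0.2595  0.0714]
```

View pics/w_f5.png

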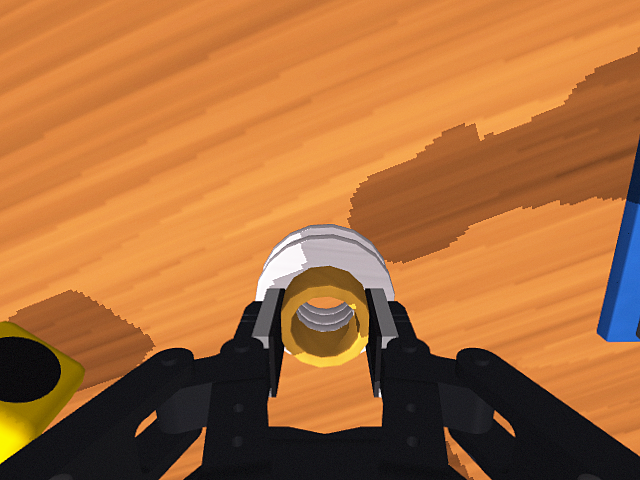

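The former is held and lifted, with its hub between the pads at (325,315) px and 3.2 N of weight. Next I carry it to the post.

```bash
python3 -m pendant '[[[0,0,30],0,-0.8],[[0,10,25],0,-0.8],[[12,50,0],0,-0.8],[[12,50,0],0,-0.8],[[12,50,0],0,-0.8],[[10,45,0],0,-0.8],[[0,0,0],0,-0.8],[[0,0,0],0,-0.8]]'; python3 - <<'E'
from m import *
im,d,c=grab('wrist','w_j2'); p=np.array(env.observe()['position']); print(p*1000)
P=cloud(d,c); T=(P-p)*1000
H,S,V=hsv(im); br=(H>14)&(H<30)&(S>120)&(abs(T[...,0])<30)&(abs(T[...,1])<30)&(T[...,2]>25)
Q=T[br]; print('brass',len(Q),np.percentile(Q[:,2],[2,50,98])); zt=np.percentile(Q[:,2],98); top=Q[Q[:,2]>zt-3]; print('hub top centre rel TCP',cv2.minEnclosingCircle(top[:,:2].astype(np.float32)),top[:,2].mean())
w=(S<60)&(V>170)&(abs(T[...,0])<35)&(abs(T[...,1])<35)&(T[...,2]>5)&(T[...,2]<45); Q=T[w]; 
zt=np.percentile(Q[:,2],97); print('roll top z rel',zt); top=Q[abs(Q[:,2]-zt)<2]; 
A=np.c_[2*top[:,:2],np.ones(len(top))]; 
(x,y),r=cv2.minEnclosingCircle(top[:,:2].astype(np.float32)); print(x,y,r)
E
```

```text
time_s: 8.85
position: [0.562, -0.0478, 0.089]
tool_rot: [[-0.932, 0.363, -0.004], [0.363, 0.932, 0.005], [0.005, 0.004, -1.0]]
ft_force: [0.6, 0.4, -2.8]
grip_width: 0.0308
[561.96523019 -47.84853304  88.95825779]
brass 5786 [34.82577886 49.40066183 51.97121411]
hub top centre rel TCP ((-0.4729631245136261, 6.663905620574951), 22.873849868774414) 50.789941726195586
roll top z rel 34.30152587455917
-1.6713670492172241 0.23524700105190277 27.616230010986328
```

```bash
python3 -m pendant '[[[6.5,10.5,0],0,-0.8],[[0,0,0],0,-0.8],[[0,0,0],0,-0.8]]'; python3 - <<'E'
from m import *
im,d,c=grab('wrist','w_j3'); p=np.array(env.observe()['position']); print(p*1000)
P=cloud(d,c); T=(P-p)*1000
H,S,V=hsv(im); br=(H>14)&(H<30)&(S>120)&(abs(T[...,0])<19)&(abs(T[...,1])<19)&(T[...,2]>46)
Q=T[br]; print('hub top centre rel TCP',cv2.minEnclosingCircle(Q[:,:2].astype(np.float32)),Q[:,2].mean())
pl=(abs(P[...,2]-.073)<.006)&(np.hypot(P[...,0]-.5675,P[...,1]+.036)<.015); print('post top seen',pl.sum(), P[pl].mean(0) if pl.any() else '')
cv2.imwrite('pics/w_j3c.png',im[160:420,180:480,::-1])
plate('w_j3',150,100,520,420)
E
```

```text
time_s: 9.28
position: [0.5688, -0.0386, 0.0886]
tool_rot: [[-0.93, 0.366, -0.004], [0.366, 0.93, 0.006], [0.006, 0.004, -1.0]]
ft_force: [-0.1, -0.7, -4.3]
grip_width: 0.0308
[568.80370847 -38.61869714  88.62577233]
hub top centre rel TCP ((-1.8727995157241821, -0.44789570569992065), 17.185447692871094) 50.182315438725915
post top seen 0 
plate ((578.9215698242188, -40.053253173828125), (119.3398666381836, 124.94310760498047), 69.12567138671875) 0.013164695606661947Traceback (most recent call last):
  File "<stdin>", line 8, in <module>
  File "m.py", line 14, in plate
    Q=P[y0:y1,x0:x1].reshape(-1,3); Q=Q[(Q[:,2]>.069)&(Q[:,2]<.078)]; print('post top',len(Q),(Q.min(0)+Q.max(0))/2,np.ptp(Q,0),Q[:,2].max())
                                                                                               ~~~~~^^^
    return umr_minimum(a, axis, None, out, keepdims, initial, where)
ValueError: zero-size array to reduction operation minimum which has no identity
```

View pics/w_j3c.png

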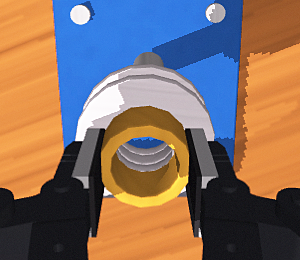

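The crop shows the hub round and centred between the pads at (145,160), with the post showing behind the roll at (150,60). The former is 3 mm off in y, so I correct that and go down in stages.

```bash
python3 -m pendant '[[[0.5,3,0],0,-0.8],[[0,0,-10],0,-0.8],[[0,0,-10],0,-0.8],[[0,0,-5],0,-0.8],[[0,0,0],0,-0.8]]'
```

```text
time_s: 9.95
position: [0.5688, -0.0357, 0.0612]
tool_rot: [[-0.93, 0.367, -0.005], [0.367, 0.93, 0.006], [0.007, 0.004, -1.0]]
ft_force: [-0.2, 0.8, -2.5]
grip_width: 0.031
```

```bash
python3 -m pendant '[[[0.5,0.3,-5],0,-0.8],[[0,0,-5],0,-0.8],[[0,0,-5],0,-0.8],[[0,0,0],0,-0.8]]'
```

```text
time_s: 10.45
position: [0.5695, -0.0355, 0.0454]
tool_rot: [[-0.93, 0.367, -0.005], [0.367, 0.93, 0.006], [0.007, 0.004, -1.0]]
ft_force: [0.2, -0.8, -2.5]
grip_width: 0.0308
```

```bash
python3 -m pendant '[[[-0.3,0,-8],0,-0.8],[[0,0,-8],0,-0.8],[[0,0,-8],0,-0.8],[[0,0,-8],0,-0.8],[[0,0,0],0,-0.8]]'
```

```text
time_s: 11.08
position: [0.5691, -0.0354, 0.0109]
tool_rot: [[-0.93, 0.367, -0.005], [0.367, 0.93, 0.006], [0.007, 0.004, -1.0]]
ft_force: [-0.2, -0.1, -3.3]
grip_width: 0.0305
```

```bash
python3 -m pendant '[[[0,0,-4],0,-0.8],[[0,0,-3],0,-0.8],[[0,0,-2],0,-0.8],[[0,0,-1],0,-0.8],[[0,0,0],0,-0.8]]'
```

```text
time_s: 11.7
position: [0.5695, -0.0355, 0.0007]
tool_rot: [[-0.93, 0.367, -0.004], [0.367, 0.93, 0.006], [0.006, 0.004, -1.0]]
ft_force: [-0.1, -0.1, -2.4]
grip_width: 0.0313
```

```bash
python3 -m pendant '[[[0,0,-1],0,-0.8],[[0,0,-1],0,-0.8],[[0,0,0],0,-0.8]]'; python3 -m pendant '[[[0,0,0],0,0.2],[[0,0,0],0,0.6],[[0,0,0],0,0.6],[[0,0,0],0,0.6],[[0,0,15],0,0.8],[[0,0,40],0,1],[[0,0,45],0,1],[[0,0,0],0,1],[[0,0,0],0,1]]'; python3 - <<'E'
from m import *
im,d,c=grab('wrist','w_j4'); P=cloud(d,c); r=np.hypot(P[...,0]-.5674,P[...,1]+.0358)*1000
H,S,V=hsv(im); br=(H>14)&(H<30)&(S>120)&(r<22); Q=P[br&(P[...,2]>.046)]
print('hub top',cv2.minEnclosingCircle((Q[:,:2]*1000).astype(np.float32)),np.median(Q[:,2]))
Q=P[(r<13)&(P[...,2]>.069)]; print('post',len(Q),(Q.min(0)+Q.max(0))/2,Q[:,2].max())
Q=P[(r>19)&(r<27)&(P[...,2]>.02)&(P[...,2]<.045)];print('roll top',np.median(Q[:,2]))
Q=P[(r>40)&(r<48)&(H>100)&(H<125)];print('plate',np.median(Q[:,2]))
E
```

```text
time_s: 12.08
position: [0.5697, -0.0355, 0.0006]
tool_rot: [[-0.93, 0.367, -0.003], [0.367, 0.93, 0.005], [0.004, 0.004, -1.0]]
ft_force: [0.2, -0.6, -3.9]
grip_width: 0.0305
time_s: 13.2
position: [0.5703, -0.0357, 0.1072]
tool_rot: [[-0.93, 0.367, 0.001], [0.367, 0.93, 0.004], [0.0, 0.004, -1.0]]
ft_force: [1.0, 0.4, 0.0]
grip_width: 0.0857
hub top ((567.962890625, -35.1568489074707), 16.850692749023438) 0.05094832892013815
post 5765 [ 0.56572793 -0.03378116  0.14857094] 0.22813878336179105
roll top 0.03317350527843069
plate 0.014092477091603883
```

```bash
python3 - <<'E'
from m import *
im,d,c=load('w_hold'); print((onz(c,[[381.75,290],[355,240.5],[393,274.3]],.02725)*1000).round(1))
E
python3 -m pendant '[[[0,40,20],0.05,1],[[-3,55,10],0.16,1],[[-3,55,10],0.16,1],[[-3,55,0],0.16,1],[[-3,45,0],0,1],[[0,15,0],0,1],[[0,0,0],0,1],[[0,0,0],0,1]]'; python3 - <<'E'
from m import *
im,d,c=grab('wrist','w_h2'); print(np.array(env.observe()['position'])*1000)
P=cloud(d,c); q=proj(c,[[.55,.257,.027],[.498,.25,.054]]); print(q)
cv2.imwrite('pics/w_h2.png',im[:,:,::-1])
E
```

```text
[[587.2 258.9  27.2]
 [532.  249.7  27.2]
 [575.1 273.4  27.2]]
time_s: 14.25
position: [0.5552, 0.2346, 0.1414]
tool_rot: [[-0.986, -0.168, -0.013], [-0.168, 0.986, 0.001], [0.013, 0.003, -1.0]]
ft_force: [0.2, 0.1, 0.3]
grip_width: 0.0854
[555.18718335 234.454306   141.45191109]
[[355.67467942 213.85854832]
 [363.46159831 145.20448289]]
```

```bash
python3 - <<'E'
from m import *
im,d,c=load('w_h2'); P=cloud(d,c); H,S,V=hsv(im)
m=(S<60)&(V>110)&(P[...,2]>.015)&(P[...,2]<.04)&(P[...,0]>.525)&(P[...,0]<.6)&(P[...,1]>.22)&(P[...,1]<.3)
v,u=np.nonzero(m); X=onz(c,np.c_[u,v],.02725)*1000; print(len(u), 'depth z',np.median(P[m][:,2]))
a=np.radians(9.4)
for it in range(3):
    e=np.array([np.cos(a),np.sin(a)]); n=np.array([-e[1],e[0]]); s=X[:,:2]@e; t=X[:,:2]@n
    # straight leg: lowest-t band
    tt=np.percentile(t,2); k=t<tt+5; A=np.polyfit(s[k],t[k],1); a+=np.arctan(A[0])
e=np.array([np.cos(a),np.sin(a)]); n=np.array([-e[1],e[0]]); s=X[:,:2]@e; t=X[:,:2]@n; k=t<np.percentile(t,2)+5
t0=t[k].mean(); tip=s[k].max(); org=e*(tip-84)+n*(t0+6); print('yaw',np.degrees(a),'tip',e*tip+n*t0,'origin',org,'legs',org+48*e,'t range',t.min()-t0,t.max()-t0)
arch=(abs(s-(tip-36))<8); print('arch width',t[arch].min(),t[arch].max(), 'mid',(t[arch].min()+t[arch].max())/2-t0)
g=load('side0'); 
for tag,mk in (('scene0',1),('side0',1)):
    im,d,c=load(tag);P=cloud(d,c);H,S,V=hsv(im)
    G=P[(H>50)&(H<80)&(S>120)&(abs(P[...,2]-.012)<.008)&(P[...,0]>.2)&(P[...,0]<.7)&(P[...,1]>0)&(P[...,1]<.3)]; print('green',G.min(0),G.max(0))
    W=P[(S<50)&(V>130)&(P[...,0]>.55)&(P[...,0]<.95)&(P[...,1]>.1)&(P[...,1]<.4)&(P[...,2]<.02)&(P[...,2]>.002)]; print('wrench',np.percentile(W,[1,99],axis=0))
E
```

```text
861 depth z 0.030250902281460046
yaw 9.900423007586683 tip [586.85369652 258.98979572] origin [503.07300151 250.45778872] legs [550.35818824 258.71073463] t range -2.1803515802008917 17.366516767490793
arch width 152.051086628999 168.66264750806147 mid 6.125428859330327
green [0.30615647 0.0484336  0.00401489] [0.45715376 0.1768006  0.01605729]
wrench [[0.68504316 0.22085325 0.00375228]
 [0.85769054 0.25760226 0.01070425]]
green [0.30267036 0.05495288 0.00405133] [0.4462179  0.18056287 0.01894527]
wrench [[0.67836823 0.22430939 0.00206061]
 [0.85133725 0.26153551 0.00794924]]
```

```bash
python3 -m pendant '[[[0,0,0],0,-0.55],[[0,0,0],0,-0.55],[[0,0,0],0,-0.55],[[0,0,0],0,-0.55],[[0,0,0],0,-0.55]]' 40; python3 - <<'E'
from m import *
s=env.observe(); p=np.array(s['position']); Rt=np.array(s['tool_rot']); print(p*1000,s['grip_width'])
ims=[]
for n in ('side','scene','wrist'):
    im,d,c=grab(n,n+'_tip'); P=cloud(d,c); T=(P-p)@Rt*1000
    ok=(abs(T[...,0])<20)&(abs(T[...,1])<35)&(T[...,2]<40)&(T[...,2]>-90)&(d>0)
    z=np.sort(T[ok][:,2])[::-1]; print(n,ok.sum(),z[[0,3,10,30,60]].round(1)); 
    top=T[ok][np.argsort(-T[ok][:,2])[:12]]; print(top.round(1).tolist())
    u,v=proj(c,p)[0].astype(int); print('TCP px',u,v); ims.append(cv2.resize(im[max(0,v-60):v+20,u-40:u+40],(260,260),interpolation=cv2.INTER_CUBIC) if n!='wrist' else cv2.resize(im[v-40:v+120,u-80:u+80],(260,260)))
cv2.imwrite('pics/tips.png',np.hstack(ims)[:,:,::-1])
E
```

```text
time_s: 14.92
position: [0.5559, 0.232, 0.1417]
tool_rot: [[-0.986, -0.164, -0.013], [-0.164, 0.986, 0.001], [0.013, 0.003, -1.0]]
ft_force: [0.3, -0.4, 0.2]
grip_width: 0.0191
[555.85814421 231.96632486 141.67975853] 0.019137731537739254
side 95 [-28.2 -30.3 -33.9 -39.5 -46.2]
[[4.0, 18.1, -28.2], [2.2, 17.9, -28.4], [11.2, 18.5, -29.9], [-4.9, 18.3, -30.3], [13.1, 18.1, -31.8], [-6.7, 19.8, -32.4], [11.3, 18.6, -32.7], [-6.4, 18.1, -33.1], [-8.2, 18.3, -33.7], [-4.7, 19.0, -33.8], [11.5, 17.3, -33.9], [0.2, 23.5, -35.4]]
TCP px 294 295
scene 441 [-33.2 -35.1 -37.5 -40.8 -46. ]
[[-9.8, -16.8, -33.2], [-10.2, 12.7, -34.3], [-11.2, -11.1, -35.1], [-4.0, 20.6, -35.1], [-11.6, 14.5, -35.7], [-3.2, 8.7, -35.8], [-7.0, 8.6, -36.3], [5.4, 8.7, -36.4], [-10.4, 8.5, -36.6], [-8.6, -17.3, -37.4], [-14.4, -13.3, -37.5], [-11.3, -11.4, -37.7]]
TCP px 414 256
wrist 14310 [-32.  -32.6 -33.3 -34.4 -36.3]
[[3.0, 9.1, -32.0], [4.1, 9.1, -32.4], [1.9, 9.1, -32.5], [5.9, -10.2, -32.6], [5.9, 9.0, -32.7], [3.4, -10.3, -32.8], [3.9, -10.2, -32.9], [5.2, -10.2, -33.0], [4.8, 9.0, -33.0], [5.8, 9.0, -33.3], [5.8, -10.2, -33.3], [5.0, -10.2, -33.4]]
TCP px 325 274
```

View pics/tips.png

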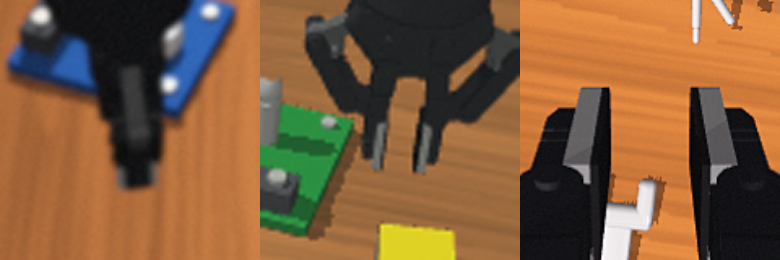

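The tips crops fix the tip at about 31.5 mm above the reported TCP at 19 mm opening, which also explains the touch on the roll. Next I align over the legs at (550.4, 258.7).

```bash
python3 -m pendant '[[[-5,24,-30],0,0.05],[[0,0,-30],0,0.05],[[0,0,-15],0,0.05],[[0,0,0],0,0.05],[[0,0,0],0,0.05]]'
```

```text
time_s: 15.7
position: [0.5519, 0.2569, 0.0667]
tool_rot: [[-0.987, -0.163, -0.009], [-0.164, 0.987, 0.001], [0.009, 0.003, -1.0]]
ft_force: [-0.4, -0.6, 0.9]
grip_width: 0.0447
```

```bash
python3 -m pendant '[[[-1.5,2,-25],0,0.05],[[0,0,-25],0,0.05],[[0,0,-18],0,0.05],[[0,0,0],0,0.05],[[0,0,0],0,0.05]]'
```

```text
time_s: 16.32
position: [0.5544, 0.2592, 0.0034]
tool_rot: [[-0.987, -0.163, 0.002], [-0.163, 0.987, 0.004], [-0.003, 0.004, -1.0]]
ft_force: [-0.1, 0.5, 0.6]
grip_width: 0.0446
```

```bash
python3 -m pendant '[[[-4,0,-7],0,0.05],[[0,0,-5],0,0.05],[[0,0,0],0,0.05]]'; python3 -c "
from h import *
print(env.observe()['position'])"
```

```text
time_s: 16.7
position: [0.5509, 0.2594, -0.0076]
tool_rot: [[-0.987, -0.163, 0.005], [-0.162, 0.987, 0.005], [-0.006, 0.004, -1.0]]
ft_force: [-0.1, 0.1, -0.2]
grip_width: 0.0447
[ 0.55089017  0.25940939 -0.00757786]
```

```bash
python3 -m pendant '[[[0,-0.5,-1.5],0,-0.2],[[0,0,0],0,-0.5],[[0,0,0],0,-0.8],[[0,0,0],0,-0.8],[[0,0,0],0,-0.8],[[0,0,0],0,-0.8]]' 50; python3 -c "
from h import *
grab('wrist','w_c1')"
```

```text
time_s: 17.45
position: [0.5511, 0.2589, -0.0088]
tool_rot: [[-0.987, -0.163, 0.005], [-0.163, 0.987, 0.005], [-0.006, 0.004, -1.0]]
ft_force: [-0.2, 0.4, 0.5]
grip_width: 0.0127
```

```bash
python3 -m pendant '[[[10,1.7,0.5],0,-0.8],[[12,2.1,0],0,-0.8],[[12,2.1,0],0,-0.8],[[0,0,0],0,-0.8]]'; python3 - <<'E'
from m import *
im,d,c=grab('wrist','w_c2'); H,S,V=hsv(im); P=cloud(d,c)
m=((H<8)|(H>172))&(S>130)&(V>70); v,u=np.nonzero(m&(P[...,0]<.62)&(P[...,0]>.48)); print(len(u), np.median(P[v,u],0) if len(u) else '')
E
```

```text
time_s: 18.0
position: [0.588, 0.2652, -0.0084]
tool_rot: [[-0.987, -0.162, 0.006], [-0.162, 0.987, 0.005], [-0.007, 0.004, -1.0]]
ft_force: [0.1, 0.3, -0.4]
grip_width: 0.0124
6362 [0.53845325 0.25696222 0.04402914]
```

```bash
python3 -m pendant '[[[15,2.5,0],0,-0.8],[[15,2.5,10],0,-0.8],[[5,-15,15],-0.1,-0.8],[[-4,-40,0],-0.15,-0.8],[[-5,-40,0],-0.15,-0.8],[[-5,-30,0],-0.13,-0.8],[[0,0,0],0,-0.8],[[0,0,0],0,-0.8]]'; python3 - <<'E'
from m import *
im,d,c=grab('wrist','w_c3'); s=env.observe(); p=np.array(s['position']); R=np.array(s['tool_rot']); print(p*1000, 'yaw',np.degrees(np.arctan2(-R[0,1],R[1,1])))
H,S,V=hsv(im); P=cloud(d,c)
m=comp(((H<8)|(H>172))&(S>130)&(V>70)&(np.hypot(P[...,0]-p[0],P[...,1]-p[1])<.09)); Q=P[m]*1000; z=np.percentile(Q[:,2],[2,50,95]); print('grip',m.sum(),z); Q=Q[Q[:,2]>z[1]-2]; print(cv2.minAreaRect(Q[:,:2].astype(np.float32)), Q.mean(0))
E
```

```text
time_s: 19.05
position: [0.6059, 0.1429, 0.0167]
tool_rot: [[-0.929, 0.371, 0.005], [0.371, 0.929, 0.003], [-0.003, 0.004, -1.0]]
ft_force: [0.2, 0.5, -0.6]
grip_width: 0.0123
[605.88617582 142.95806389  16.6214858 ] yaw -21.766792742851585
grip 6350 [58.12534663 69.26895512 70.35765507]
((554.2413940429688, 163.7672119140625), (23.913848876953125, 40.83320617675781), 68.33326721191406) [560.54725774 161.22286886  69.72786437]
```

```bash
python3 -m pendant '[[[0,0,-20],0,-0.8],[[0,0,-12],0,-0.8],[[0,0,-8],0,-0.8],[[0,0,0],0,-0.8]]'
```

```text
time_s: 19.6
position: [0.6062, 0.146, -0.0244]
tool_rot: [[-0.931, 0.365, 0.006], [0.365, 0.931, 0.003], [-0.004, 0.005, -1.0]]
ft_force: [0.7, -0.7, -0.6]
grip_width: 0.0124
```

```bash
python3 -m pendant '[[[0,0,-3],0,-0.8],[[0,0,-3],0,-0.8],[[0,0,-1.5],0,-0.8],[[0,0,0],0,-0.8]]'
```

```text
time_s: 20.1
position: [0.607, 0.1461, -0.0309]
tool_rot: [[-0.931, 0.365, 0.008], [0.365, 0.931, 0.003], [-0.007, 0.006, -1.0]]
ft_force: [-0.0, 0.0, -0.3]
grip_width: 0.0122
```

```bash
python3 -m pendant '[[[0,0,-1.2],0,-0.8],[[0,0,-1.2],0,-0.8],[[0,0,0],0,-0.8]]'
```

```text
time_s: 20.48
position: [0.6072, 0.1461, -0.0307]
tool_rot: [[-0.931, 0.365, 0.01], [0.365, 0.931, 0.003], [-0.008, 0.006, -1.0]]
ft_force: [0.1, -0.3, -1.1]
grip_width: 0.0123
```

Contact: it stalls at −30.8 mm. I release, rise and look for the clip.

```bash
python3 -m pendant '[[[0,0,0],0,-0.4],[[0,0,0],0,0],[[0,0,0],0,0.2],[[0,0,25],0,0.2],[[-20,8,30],0,0.2],[[-20,8,20],0,0.2],[[0,0,0],0,0.2],[[0,0,0],0,0.2]]'; cat > clip.py <<'E'
from m import *
def clip(tag,zb,near):
    im,d,c=load(tag); H,S,V=hsv(im); P=cloud(d,c)
    m=comp(((H<8)|(H>172))&(S>130)&(V>70)&(np.hypot(P[...,0]-near[0],P[...,1]-near[1])<.12)); zz=np.percentile(P[m][:,2],[5,50,95]); 
    mt=m&(abs(P[...,2]-(zb+.019))<.003); q=cv2.convexHull(np.argwhere(mt)[:,::-1].astype(np.float32)).reshape(-1,2)
    r=cv2.minAreaRect((onz(c,q,zb+.018)[:,:2]*1000).astype(np.float32)); print('grip z',zz*1000,'top rect',r)
    g=np.array(r[0]); L=(S<70)&(V>100)&(P[...,2]>zb-.003)&(P[...,2]<zb+.012)&(np.hypot(P[...,0]*1000-g[0],P[...,1]*1000-g[1])<85); 
    v,u=np.nonzero(L); X=onz(c,np.c_[u,v],zb+.00225)[:,:2]*1000
    return g,X
E
python3 - <<'E'
from clip import *
grab('wrist','w_c4'); s=env.observe(); p=np.array(s['position']); R=np.array(s['tool_rot']); print(p*1000,'tool yaw',np.degrees(np.arctan2(-R[0,1],R[1,1])))
g,X=clip('w_c4',0.,(.56,.16)); print(len(X))
a=np.radians(-21.5)
for it in range(4):
    e=np.array([np.cos(a),np.sin(a)]); n=np.array([-e[1],e[0]]); q=X-g; s_=q@e; t=q@n; k=(abs(t+6)<4)&(s_>15)&(s_<85); A=np.polyfit(s_[k],t[k],1); a+=np.arctan(A[0])
print('clip yaw',np.degrees(a),'leg t',t[k].mean(),'tip s',s_[k].max(),'n',k.sum())
cv2.imwrite('pics/w_c4.png',load('w_c4')[0][:,:,::-1])
E
```

```text
time_s: 21.48
position: [0.5666, 0.1618, 0.0443]
tool_rot: [[-0.931, 0.365, 0.009], [0.365, 0.931, 0.003], [-0.007, 0.006, -1.0]]
ft_force: [0.1, 0.0, -0.3]
grip_width: 0.0512
[566.60914031 161.83554913  44.28116277] tool yaw -21.437024421598178
grip z [ 7.00551203 18.91413531 20.14858725] top rect ((561.7635498046875, 163.44168090820312), (23.800029754638672, 26.0152587890625), 68.430419921875)
1323
clip yaw -21.06957858336362 leg t -6.266082707597981 tip s 84.40081685967246 n 643
```

View pics/w_c4.png

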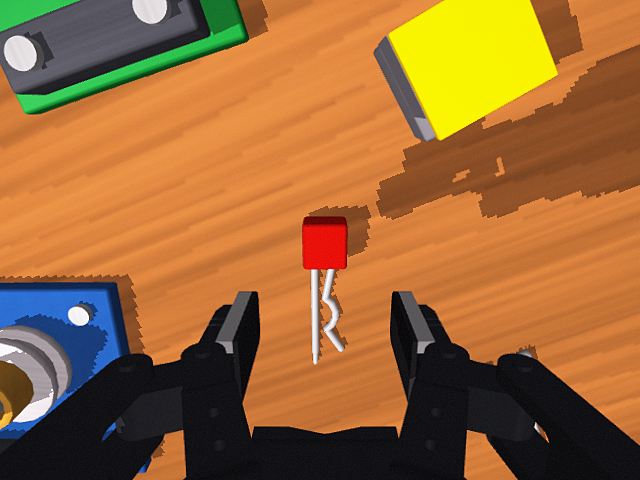

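The clip lies flat and clear of the holder, with its grip at (325,243) px, which is (561.8, 163.4) mm at yaw about -21°. I take it by the grip.

```bash
python3 -m pendant '[[[-4.8,1.6,-22],0,0.2],[[0,0,-20],0,0.2],[[0,0,-10],0,0.2],[[0,0,0],0,0.2]]'
```

```text
time_s: 22.02
position: [0.5629, 0.1622, -0.0121]
tool_rot: [[-0.93, 0.367, 0.006], [0.367, 0.93, 0.003], [-0.004, 0.005, -1.0]]
ft_force: [-0.5, -0.4, -0.5]
grip_width: 0.0512
```

```bash
python3 -m pendant '[[[-1,1,-8],0.005,0.2],[[0,0,-7],0,0.2],[[0,0,0],0,0.2],[[0,0,0],0,0]]'; python3 -m pendant '[[[0,0,0],0,-0.3],[[0,0,0],0,-0.7],[[0,0,0],0,-0.7],[[0,0,0],0,-0.7],[[0,0,0],0,-0.7]]' 70
```

```text
time_s: 22.52
position: [0.5628, 0.1632, -0.0271]
tool_rot: [[-0.932, 0.362, 0.008], [0.362, 0.932, 0.003], [-0.006, 0.005, -1.0]]
ft_force: [1.4, -0.2, -0.6]
grip_width: 0.0426
time_s: 23.15
position: [0.5631, 0.1633, -0.0263]
tool_rot: [[-0.932, 0.362, 0.009], [0.362, 0.932, 0.003], [-0.007, 0.006, -1.0]]
ft_force: [-0.8, -0.5, -0.1]
grip_width: 0.0221
```

```bash
python3 -m pendant '[[[0,0,12],0,-0.7],[[0,0,20],0,-0.7],[[-5,-10,20],0,-0.7],[[-21,-33,0],0,-0.7],[[-21,-33,0],0,-0.7],[[-21,-33,0],0,-0.7],[[-17,-27,0],0,-0.7],[[0,0,0],0,-0.7],[[0,0,0],0,-0.7]]'; cat > chk.py <<'E'
from clip import *
import sys
def chk(tag,shoot=True):
    if shoot: grab('wrist',tag)
    s=env.observe(); p=np.array(s['position']); R=np.array(s['tool_rot']); zb=p[2]+.0263
    print('TCP',(p*1000).round(1),'zcol',R[:,2].round(4),'tool yaw',np.degrees(np.arctan2(-R[0,1],R[1,1])).round(2),'clip underside',round(zb*1000,1),s['grip_width'])
    im,d,c=load(tag); H,S,V=hsv(im); P=cloud(d,c)
    a=np.radians(-21); e=np.array([np.cos(a),np.sin(a)]); n=np.array([-e[1],e[0]])
    X=onz(c,np.argwhere(np.ones((480,640)))[:,::-1],zb+.00225)[:,:2].reshape(480,640,2)*1000; rel=X-p[:2]*1000
    for it in range(4):
        e=np.array([np.cos(a),np.sin(a)]); n=np.array([-e[1],e[0]]); S_=rel@e; T=rel@n
        L=(S<70)&(V>100)&(abs(P[...,2]-zb-.003)<.009)&(S_>22)&(S_<95)&(T<-2)&(T>-12); L=comp(L); A=np.polyfit(S_[L],T[L],1); a+=np.arctan(A[0])
    tip=e*S_[L].max()+n*T[L].mean()+p[:2]*1000
    print('leg n',L.sum(),'yaw',np.degrees(a).round(2),'tip',tip.round(1),'t',T[L].mean().round(2),'s tip',S_[L].max().round(1),'depth z near/far',[ (1000*np.median(P[...,2][L&(abs(S_-k)<8)])).round(1) for k in (35,70)])
    return im,d,c,P,tip,a
def post(P,H,S,V,near=(567.5,-35.8)):
    r=np.hypot(P[...,0]*1000-near[0],P[...,1]*1000-near[1]); k=(r<14)&(P[...,2]>.068)&(P[...,2]<.077)&(S<60); Q=P[k]*1000
    if k.sum()>10: print('post top',k.sum(),cv2.minEnclosingCircle(Q[:,:2].astype(np.float32)),Q[:,2].max())
    hb=(H>14)&(H<30)&(S>120)&(r<22)&(P[...,2]>.046)&(P[...,2]<.056); Q=P[hb]*1000
    if hb.sum()>10: print('hub',cv2.minEnclosingCircle(Q[:,:2].astype(np.float32)),np.median(Q[:,2]))
E
python3 - <<'E'
from chk import *
im,d,c=load('w_j4'); post(cloud(d,c),*hsv(im))
im,d,c=load('w_jig'); post(cloud(d,c),*hsv(im))
im,d,c,P,tip,a=chk('w_c5'); post(P,*hsv(im))
E
```

```text
time_s: 24.28
position: [0.4779, 0.024, 0.0338]
tool_rot: [[-0.932, 0.361, 0.018], [0.361, 0.932, 0.002], [-0.016, 0.008, -1.0]]
ft_force: [0.3, -0.0, -0.5]
grip_width: 0.0223
post top 442 ((567.2012939453125, -35.94132995605469), 9.543264389038086) 74.75088761848441
hub ((567.962890625, -35.1568489074707), 16.850692749023438) 50.94098705416597
post top 236 ((567.4513549804688, -35.86408615112305), 9.62778377532959) 74.8894901770793
TCP [477.9  24.1  33.7] zcol [ 0.0179  0.0018 -0.9998] tool yaw -21.14 clip underside 60.0 0.021977891628502912
leg n 800 yaw -20.98 tip [537.6  -6.2] t -6.95 s tip 66.6 depth z near/far [np.float64(65.7), np.float64(66.1)]
```

```bash
cat >> chk.py <<'E'
def report(P0=(567.3,-35.9),yaw=-20.9,leg_t=None):
    s=env.observe(); p=np.array(s['position'])*1000; a=np.radians(yaw); e=np.array([np.cos(a),np.sin(a)]); n=np.array([-e[1],e[0]])
    r=p[:2]-P0; print('TCP in jig s,t',(r@e).round(2),(r@n).round(2),'z',p[2].round(2))
E
python3 - <<'E'
from chk import *
im,d,c=load('w_c5'); H,S,V=hsv(im); P=cloud(d,c); p=np.array([.4779,.0241,.0337])
a=np.radians(-21); e=np.array([np.cos(a),np.sin(a)]); n=np.array([-e[1],e[0]])
X=onz(c,np.argwhere(np.ones((480,640)))[:,::-1],.06225)[:,:2]
v,u=np.mgrid[:480,:640]; X=onz(c,np.c_[u.ravel(),v.ravel()],.06225)[:,:2].reshape(480,640,2)-p[:2]; S_=X@e*1000;T=X@n*1000
L=(S<80)&(V>90)&(P[...,2]>.05)&(P[...,2]<.08)&(S_>10)&(S_<95)&(T<12)&(T>-14)
for k in range(14,95,5):
    q=L&(abs(S_-k)<2.5)&(T<-2.5); w=L&(abs(S_-k)<2.5)&(T>=-2.5); print(k,q.sum(),(T[q].min().round(1),T[q].max().round(1),(1000*np.median(P[q][:,2])).round(1)) if q.any() else '','| bent',(T[w].min().round(1),T[w].max().round(1)) if w.any() else '')
m=((H<8)|(H>172))&(S>130)&(V>60)&(P[...,2]>.05); Q=(P[m]-np.array([p[0],p[1],0])); s=Q[:,:2]@e*1000;t=Q[:,:2]@n*1000; print('red s',np.percentile(s,[1,99]),'t',np.percentile(t,[1,99]),'z',np.percentile(Q[:,2],[1,50,99]))
report()
E
```

```text
14 0  | bent 
19 0  | bent 
24 69 (np.float64(-9.1), np.float64(-4.8), np.float64(65.8)) | bent (np.float64(-0.6), np.float64(4.1))
29 89 (np.float64(-8.8), np.float64(-4.9), np.float64(65.6)) | bent (np.float64(-1.4), np.float64(3.7))
34 100 (np.float64(-8.9), np.float64(-4.9), np.float64(65.8)) | bent (np.float64(-2.3), np.float64(2.5))
39 92 (np.float64(-9.0), np.float64(-2.8), np.float64(65.7)) | bent (np.float64(-2.4), np.float64(5.6))
44 92 (np.float64(-9.1), np.float64(-5.0), np.float64(65.8)) | bent (np.float64(-0.2), np.float64(7.4))
49 91 (np.float64(-9.2), np.float64(-4.7), np.float64(65.9)) | bent (np.float64(3.4), np.float64(7.5))
54 96 (np.float64(-9.3), np.float64(-4.7), np.float64(65.9)) | bent (np.float64(0.3), np.float64(7.5))
59 90 (np.float64(-9.3), np.float64(-4.7), np.float64(66.0)) | bent (np.float64(-1.6), np.float64(5.7))
64 79 (np.float64(-9.0), np.float64(-4.8), np.float64(66.1)) | bent (np.float64(-0.7), np.float64(6.7))
69 5 (np.float64(-6.7), np.float64(-4.8), np.float64(65.3)) | bent (np.float64(2.1), np.float64(4.9))
74 0  | bent 
79 0  | bent 
84 0  | bent 
89 0  | bent 
94 0  | bent 
red s [-14.24488842  10.74488812] t [-11.86126311  10.30420086] z [0.06421228 0.07907685 0.08074612]
TCP in jig s,t -104.97 24.18 z 33.66
```

```bash
python3 -m pendant '[[[-6,-15,0],0,-0.7],[[0,0,-7],0,-0.7],[[0,0,0],0,-0.7],[[0,0,0],0,-0.7]]';  python3 - <<'E'
from chk import *
im,d,c,P,tip,a=chk('w_c6'); report(); post(P,*hsv(im))
E
```

```text
time_s: 24.82
position: [0.472, 0.0092, 0.026]
tool_rot: [[-0.933, 0.359, 0.018], [0.359, 0.933, 0.002], [-0.016, 0.008, -1.0]]
ft_force: [0.5, -0.5, -1.0]
grip_width: 0.022
TCP [472.    9.2  26. ] zcol [ 0.0177  0.002  -0.9998] tool yaw -21.03 clip underside 52.3 0.02156047836099578
leg n 802 yaw -20.79 tip [531.7 -20.8] t -6.88 s tip 66.5 depth z near/far [np.float64(58.0), np.float64(57.9)]
TCP in jig s,t -105.1 8.13 z 25.97
```

```bash
python3 -m pendant '[[[-0.4,-1.1,-0.5],0,-0.7],[[0,0,0],0,-0.7],[[4.7,-1.8,0],0,-0.7],[[4.7,-1.8,0],0,-0.7],[[0,0,0],0,-0.7]]';  python3 -c "
from chk import *
report()"
```

```text
time_s: 25.5
position: [0.4821, 0.0043, 0.0256]
tool_rot: [[-0.933, 0.358, 0.018], [0.359, 0.934, 0.002], [-0.017, 0.008, -1.0]]
ft_force: [-0.1, 0.6, -0.6]
grip_width: 0.0222
TCP in jig s,t -93.91 7.16 z 25.61
```

Tip is now at about s = −11.6, just before the post. I advance gently and watch the force.

```bash
python3 -m pendant '[[[2.3,-1,0],0,-0.7],[[2.3,-0.9,0],0,-0.7],[[0,0,0],0,-0.7]]';  python3 -c "
from chk import *
report()"
```

```text
time_s: 25.88
position: [0.487, 0.0023, 0.0256]
tool_rot: [[-0.933, 0.358, 0.018], [0.359, 0.934, 0.002], [-0.016, 0.008, -1.0]]
ft_force: [-1.0, 0.3, -0.6]
grip_width: 0.0218
TCP in jig s,t -88.65 7.0 z 25.57
```

```bash
python3 -m pendant '[[[2.8,-1.1,0],0,-0.7],[[2.8,-1.1,0],0,-0.7],[[0,0,0],0,-0.7]]';  python3 -c "
from chk import *
report()"
```

```text
time_s: 26.25
position: [0.493, -0.0001, 0.0256]
tool_rot: [[-0.933, 0.358, 0.018], [0.359, 0.934, 0.002], [-0.016, 0.008, -1.0]]
ft_force: [0.5, 1.0, -1.0]
grip_width: 0.0219
TCP in jig s,t -82.23 6.93 z 25.59
```

```bash
python3 -m pendant '[[[2.8,-1.1,0],0,-0.7],[[2.8,-1.1,0],0,-0.7],[[2.8,-1.1,0],0,-0.7],[[0,0,0],0,-0.7]]' 90;  python3 - <<'E'
from chk import *
im,d,c,P,tip,a=chk('w_c7');report()
H,S,V=hsv(im);s=env.observe();p=np.array(s['position']);e=np.array([np.cos(a),np.sin(a)])
m=((H<8)|(H>172))&(S>130)&(V>60)&(P[...,2]>.05); Q=(P[m][:,:2]-p[:2])@e*1000; print('red s',np.percentile(Q,[1,99]), s['ft_force'])
E
```

```text
time_s: 26.75
position: [0.502, -0.0036, 0.0255]
tool_rot: [[-0.933, 0.358, 0.018], [0.359, 0.934, 0.002], [-0.016, 0.008, -1.0]]
ft_force: [0.1, 0.1, 0.0]
grip_width: 0.0217
TCP [501.8  -3.6  25.5] zcol [ 0.0181  0.0019 -0.9998] tool yaw -21.01 clip underside 51.8 0.021383075425473543
leg n 937 yaw -17.78 tip [562.9 -32.8] t -7.63 s tip 67.3 depth z near/far [np.float64(57.3), np.float64(55.7)]
TCP in jig s,t -72.7 6.84 z 25.52
red s [-14.4088489   11.09707979] [ 0.87255489 -0.36398369 -0.89928823]
```

The leg tip is well through the post with no force, and the clip has not slipped. I keep going.

```bash
python3 -m pendant '[[[2.8,-1.1,0],0,-0.7],[[2.8,-1.1,0],0,-0.7],[[2.8,-1.1,0],0,-0.7],[[2.8,-1.1,0],0,-0.7]]' 100;  python3 -c "
from chk import *
report()"
```

```text
time_s: 27.3
position: [0.5099, -0.0061, 0.0246]
tool_rot: [[-0.934, 0.358, 0.009], [0.358, 0.934, 0.006], [-0.007, 0.009, -1.0]]
ft_force: [-8.1, 6.1, 3.5]
grip_width: 0.021
TCP in jig s,t -64.29 7.35 z 24.56
```

```bash
python3 -m pendant '[[[2.8,-1.1,0],0,-0.7],[[2.8,-1.1,0],0,-0.7],[[2.8,-1.1,0],0,-0.7]]' 100;  python3 -c "
from chk import *
report()"
```

```text
time_s: 27.68
position: [0.5126, -0.006, 0.0243]
tool_rot: [[-0.934, 0.356, -0.004], [0.356, 0.934, 0.011], [0.008, 0.009, -1.0]]
ft_force: [-15.3, 6.2, 10.8]
grip_width: 0.0211
TCP in jig s,t -61.75 8.37 z 24.28
```

```bash
python3 -m pendant '[[[-0.4,-1,2],0,-0.7],[[0,0,0],0,-0.7]]' 110;  python3 -c "
from chk import *
report(); print(env.observe()['wrist_torque'])"
```

```text
time_s: 27.92
position: [0.512, -0.0062, 0.0265]
tool_rot: [[-0.935, 0.356, -0.005], [0.356, 0.935, 0.013], [0.009, 0.01, -1.0]]
ft_force: [-1.2, 2.8, -0.1]
grip_width: 0.021
TCP in jig s,t -62.22 7.99 z 26.47
[0.49978431 0.10464636 0.13952689]
```

```bash
python3 -m pendant '[[[4,-2,0.3],0,-0.7],[[4,-2,0.3],0,-0.7],[[4,-2,0.3],0,-0.7]]' 120;  python3 -c "
from chk import *
report(); print(env.observe()['wrist_torque'])"
```

```text
time_s: 28.3
position: [0.5228, -0.0112, 0.0267]
tool_rot: [[-0.935, 0.355, -0.009], [0.355, 0.935, 0.015], [0.014, 0.011, -1.0]]
ft_force: [0.6, 2.3, -0.3]
grip_width: 0.0205
TCP in jig s,t -50.42 7.18 z 26.71
[ 0.27965612 -0.12960262  0.15326974]
```

```bash
python3 -m pendant '[[[1.9,-0.8,0],0,-0.7],[[1.9,-0.8,0],0,-0.7],[[0,0,0],0,-0.7]]';  python3 - <<'E'
from chk import *
im,d,c=grab('wrist','w_c8'); P=cloud(d,c); report(); H,S,V=hsv(im);s=env.observe();p=np.array(s['position']);a=np.radians(-20.9);e=np.array([np.cos(a),np.sin(a)])
m=((H<8)|(H>172))&(S>130)&(V>60)&(P[...,2]>.05); Q=(P[m][:,:2]-[.5673,-.0359])@e*1000; print('red s from post',np.percentile(Q,[1,99]), s['ft_force'],s['wrist_torque'])
E
```

```text
time_s: 28.68
position: [0.5256, -0.0128, 0.0262]
tool_rot: [[-0.935, 0.356, -0.013], [0.355, 0.935, 0.016], [0.017, 0.01, -1.0]]
ft_force: [0.5, 2.9, -0.7]
grip_width: 0.0204
TCP in jig s,t -47.14 6.69 z 26.24
red s from post [-60.15141646 -34.7622599 ] [-1.24555145  3.278389   -0.06721637] [0.53101132 0.15147521 0.07769477]
```

```bash
python3 -m pendant '[[[0,0,0],0,-0.3],[[0,0,0],0,0.1],[[0,0,0],0,0.1],[[0,0,20],0,0.1],[[-20,8,40],0,0.1],[[-20,8,40],0,0.1],[[0,0,0],0,0.1],[[0,0,0],0,0.1]]';  python3 - <<'E'
from chk import *
im,d,c=grab('wrist','w_c9'); P=cloud(d,c); report(); H,S,V=hsv(im);a=np.radians(-20.9);e=np.array([np.cos(a),np.sin(a)]);n=np.array([-e[1],e[0]])
m=((H<8)|(H>172))&(S>130)&(V>60)&(P[...,2]>.066)&(P[...,2]<.08); Q=(P[m][:,:2]-[.5673,-.0359])*1000; print('red n',m.sum(),'s',np.percentile(Q@e,[1,99]),'t',np.percentile(Q@n,[1,99]),'z',np.percentile(P[m][:,2],[1,50,99]),cv2.minAreaRect(Q.astype(np.float32)))
post(P,H,S,V)
u,v=proj(c,[.56,-.033,.055])[0].astype(int); print(u,v); w=im[max(0,v-110):v+110,max(0,u-110):u+110]
o=[cv2.resize(w,(400,400),interpolation=cv2.INTER_CUBIC)]
im,d,c=grab('scene','s_end'); u,v=proj(c,[.56,-.033,.055])[0].astype(int); o.append(cv2.resize(im[v-30:v+30,u-30:u+30],(400,400),interpolation=cv2.INTER_CUBIC))
cv2.imwrite('pics/end.png',np.hstack(o)[:,:,::-1])
E
```

```text
time_s: 29.72
position: [0.4858, 0.0017, 0.1288]
tool_rot: [[-0.934, 0.357, -0.01], [0.357, 0.934, 0.013], [0.014, 0.009, -1.0]]
ft_force: [0.1, -0.4, 0.4]
grip_width: 0.0473
TCP in jig s,t -89.55 6.09 z 128.79
red n 180 s [-51.55233224 -36.76048572] t [-5.17731664 15.97010737] z [0.06600299 0.06642022 0.06762364] ((-39.60793685913086, 21.513336181640625), (22.41839027404785, 15.973804473876953), 69.10088348388672)
post top 263 ((566.7476806640625, -35.59929275512695), 9.254495620727539) 74.8598620333314
hub ((567.8418579101562, -34.95641326904297), 16.999744415283203) 50.86144706349421
315 341
```

View pics/end.png

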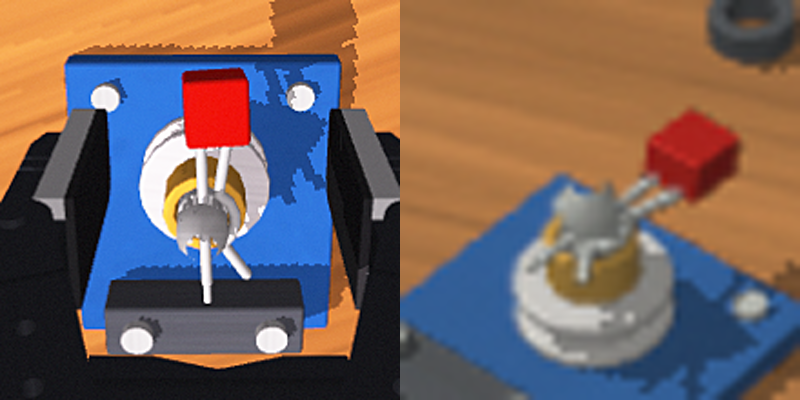

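The image shows the clip's straight leg through the post, the arch round it and nothing touching. The grip droops a little, so I check the numbers with a wider height band.

```bash
python3 - <<'E'
from chk import *
a=np.radians(-20.9);e=np.array([np.cos(a),np.sin(a)]);n=np.array([-e[1],e[0]])
im,d,c=load('w_c9'); P=cloud(d,c); H,S,V=hsv(im)
m=comp(((H<8)|(H>172))&(S>130)&(V>60)&(np.hypot(P[...,0]-.52,P[...,1]+.015)<.05)); Q=P[m].copy(); Q[:,:2]-=[.5673,-.0359]; Q*=1000; s=Q[:,:2]@e;t=Q[:,:2]@n
print(m.sum(),'s',np.percentile(s,[1,99]),'t',np.percentile(t,[1,99]),'z',np.percentile(Q[:,2],[1,99]))
top=(V>0); hi=Q[:,2]>Q[:,2].max()-9; A=np.c_[s,t,np.ones(len(s))]; k=Q[:,2]>58; x=np.linalg.lstsq(A[k],Q[k,2],rcond=None)[0]; print('plane',x,'n',k.sum())
# legs: steel pixels by s
v,u=np.mgrid[:480,:640]; R=(P[...,:2]-[.5673,-.0359])*1000; ss=R@e; tt=R@n; L=(S<80)&(V>90)&(P[...,2]>.045)&(P[...,2]<.068)
for lo in list(range(-34,-10,4))+list(range(14,40,4)):
    q=L&(ss>=lo)&(ss<lo+4)&(abs(tt)<35); 
    if q.any(): print(lo,q.sum(),'t',np.percentile(tt[q],[1,99]).round(1),'z',np.median(P[q][:,2]*1000).round(1))
E
```

```text
1509 s [-61.83263247 -37.24049882] t [-5.88716333 17.2365396 ] z [49.09261434 67.28888272]
plane [ 1.59525378e-01 -6.40128679e-02  7.27308026e+01] n 1380
-30 67 t [-2.4 11. ] z 53.7
-26 69 t [-1.9 10.5] z 54.0
-22 69 t [-1.7  9.8] z 54.7
-18 70 t [-1.8  9.1] z 55.1
-14 73 t [-1.8  9.8] z 55.8
14 68 t [-1.8 15.6] z 58.9
18 69 t [-0.5 18.6] z 59.6
22 51 t [-0.2 19.1] z 59.9
26 21 t [0.2 3.1] z 60.5
30 20 t [0.8 3.1] z 61.3
34 4 t [1.6 3. ] z 61.6
```

Everything fits a clip at home. The leg crosses the post axis at about 54 mm, its tip is about 36 mm beyond the post, and the flare end is where a closed spring puts it. Handing in.

```bash
python3 -c "
from rig import ticket,env
print(env.observe()['time_s'],env.observe()['ft_force']); print(ticket.close_job())"
```

```text
29.825 [ 0.0967447   0.15827134 -0.87895056]
the job is handed in; nothing more can be done
None
```

The job is done and handed in at 29.8 s: the former is on the post, and the clip is through the cross hole and snapped round it. Everything is released and the robot is clear.

**What I did**
- **Former:** lifted by its hub and set over the post. In the last check the hub top was 50.9 mm above the bench, about 1 mm of which is camera bias, so it sits right down on the plate at the expected 50 mm. I let go of it there.
- **Clip:** drawn out by its legs, laid flat between the holder and the jig, and released. I then took it by the red grip and pushed its straight leg through the hole.

**Last checks on the clip**
- The straight leg crosses the post axis at about 54 mm (hole centre 54.5 mm).
- Its tip is about 36 mm past the post, which is where it should be when home.
- The bent leg's end is where a closed spring puts it, with the arch round the post.

**What disagreed or went wrong**
- **Finger tips:** they are really about 31.5 mm above the reported TCP, not at it. My first close on the hub therefore shut on air just above it without touching. I corrected for this from the cameras.
- **Touch on the former's roll:** when I closed on the hub, the tips pressed on the roll and lifted the arm about 5 mm.
- **Side load during insertion:** the clip pressed on the hole, with a peak wrist force of about 20 N. I moved the tool up 2 mm to relieve it, then pushed on.
- **Droop:** released, the grip hangs about 7° down at the robot's end and the clip is turned about 1.5°, from the play in the hole.

I did not re-measure the bystanders at the end. No move was planned near them.

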